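# Close the drill plate over the loaded brush-back jig

## Task

Two identical drilling jigs stand on the bench with their hinged drill plates tipped back. Swing over the plate of the jig that has a wooden brush back lying in its nest, and lower it gently, without letting it drop, until it lies fully down on its stops. Leave the empty jig's plate open and the brush back in place, then let go.

Things in the scene. Friction and masses are not known exactly. Their poses are not given: they have to be found in the camera images.
- hinge_a (a point): Middle of the hinge axis of the loaded jig (brush back in its nest), 47 mm above the bench; fixed. Jig axes: z up, y along the hinge, -x over the nest to the jig's front, roughly towards the robot. Plywood base 133 x 156 x 22 mm, nest centre 50 mm in -x from the hinge. Bar of the pull at angle q: (-128 cos q, 0, 128 sin q) mm from here in these axes.
- pull_a (a point): Middle of the pull's straight bar on the loaded jig's plate; moves with it. D-shaped pull of 10 mm round steel beyond the plate's free edge: bar parallel to the hinge (own y axis), 128 mm from it, 90 mm long between two ears, 37 mm clear of the plate edge; being round it can turn between closed fingers. Starts about 170 mm above the bench, 47 mm when closed.
- flap_a (a joint): Angle of the loaded jig's drill plate (pale wood, 78 x 144 x 10 mm, eight steel bushes, about 0.3 kg), rad: 0 = closed, level on its stops over the nest; 1.57 = upright; 1.85 = tipped back on its rest, as it starts. The hinge is nearly free (friction 0.03 N m): short of upright the plate falls shut by its weight, past it it falls open.
- flap_b (a joint): The same angle of the drill plate of the other jig, identical but with an empty nest; starts at 1.85 (open) and stays so. It stands about 0.2 to 0.35 m to the left or right of the loaded jig. Behind the jigs a fixed switch box, 330 mm tall, spans y = -0.20 to -0.08 with its front at x = 0.73: bring the arm in from the robot's side.
- brush_blank: Wooden brush back with round ends, 50 x 120 x 18 mm, long axis y, origin at the centre of its underside; lies loose in the nest of the loaded jig, its underside 22 mm above the bench, 2 mm clear under the closed plate.

How it is judged:
At the end, for the whole second after the job is handed in: The loaded jig's plate lies at rest on its stops (within 0.08 rad, about 10 mm at the pull), the other jig's plate is still open (above 1.7 rad), and the brush back is at rest within 15 mm of where it started (value of joint flap_a below 0.08 rad and velocity of joint flap_a between -0.1 and 0.1 rad/s and value of joint flap_b above 1.7 rad and distance of brush_blank from where it was at the start of the episode below 0.015 m and linear speed of brush_blank below 0.03 m/s); the robot touches nothing.
It fails at once if the loaded jig's plate drops or slams (closing faster than 3 rad/s, about 0.4 m/s at the pull) (velocity of joint flap_a below -3 rad/s).
It fails at once if the empty jig's plate is swung off its rest (below 1.5 rad) (value of joint flap_b below 1.5 rad).
It fails at once if the brush back is shifted by more than 25 mm (distance of brush_blank from where it was at the start of the episode above 0.025 m).
It also fails if it takes over 42 s, if anything falls off the work surface, if the arm or the gripper's body presses on something with over 40 N, if the wrist force passes 120 N, or if a joint passes its speed limit or range.

## Robot

A 6-joint arm with a two-finger parallel gripper is mounted at the origin on a cart in front of the work surface, level with it; the furniture and walls round the work are solid. World frame = base frame: x ahead of the robot, y to its left, z up, the work surface at z = 0. Lengths are in m, angles in rad, forces in N, time in s.
With the tool pointing down it reaches from about 0.375 to 0.9 m from the base axis. Payload 3.1 kg.
Tool frame: the origin (TCP) lies between the finger pads; the fingertips stand 22 mm ahead of it and the grasp point (between the pads) lies 3 mm ahead of it; z points along the fingers, y is the line along which they close (so a half turn about z gives the same grasp; the last joint's range is limited). The gripper opens to 87 mm and grips with 3 to 60 N. Pads are 19 mm wide; open, the fingers measure 117 mm over their backs; the gripper's body (75 mm by 190 mm) begins 51 mm behind the grasp point.
Start: joints at [1.008, 0.527, 1.433, -0, 1.181, -0.178], TCP at [0.234, 0.58, 0.245] pointing down, gripper open.
Joint ranges: [-3.08, 3.08], [-0.75, 2.2], [0.22, 2.44], [-1.43, 4.57], [0, 2.65], [-2.85, 2.85]. Speed limits (rad/s): [2.79, 2.79, 3.14, 3.14, 3.14, 3.14].

## Interface

Orientations are given as a unit quaternion [x, y, z, w].
In Python, from rig import robot gives the robot as it stands.
- The arm moves only by the tool move_arm, never from a script. Its argument "series" is text: rows parted by semicolons, each of 6 numbers parted by spaces: the shift along the tool's x, y, z in mm, then the turn, a rotation vector about the tool's x, y, z in degrees. In form: dx dy dz ax ay az; .... A call has 1 to 8 rows; each row is the pose to reach, as a shift and turn from the pose commanded when the call began, along the tool's axes at that moment; what a row does not reach only later rows make up. A row lasts 1/12 s, in which the tool goes at most 41.7 mm and 7.16 degrees, less where a joint would pass 70% of its speed; a pose out of reach is approached as far as the arm can. A call with a gripper value outside its range is refused whole. "jaw" is the opening, from 0 (shut) to 1 (fully open), set as the call begins (left out, the last holds). The fingers move at their own pace and stop on an object; "newtons" is the grip in N (left out, the last holds). Time passes only in rows, so rows that repeat a pose let the fingers close. It gives the time, the measured TCP pose, the force, the opening and the grip force at its end, in the units of the state.
- robot.get_obs(): the state, without advancing time (a new reading comes with each control period).
- robot.camera(name): name is "scene" or "top"; returns a dict with "img" (384x512x3 uint8, red, green, blue), "mtx" (3x3 intrinsics, pixels), "distortion" ([k1, k2, p1, p2, k3] as OpenCV has them; the pictures are not rectified), "world_to_cam" (4x4, takes a point from world to camera coordinates). Camera axes: x right, y down, z forward; pixel columns grow to the right and rows downward; lengths in m; the calibration is good to about 2 mm. A picture is of the moment at which its call begins. There is no depth.
- robot.hand_in(): hands the job in; it is judged then, once.
Trained networks look in a picture, given as the dict that the camera call returned (one of the last four; its "shot" number tells which), for a name from the list of things; names that differ only in an ending like _2 or _b are one class to them, and where a whole thing is asked for, a point or a joint stands for the part that bears it (a point fixed in the world has none). Each returns a list of dicts, best first, with "p" (0 to 1); they miss things now and then, are a little off and sometimes report something else, mostly with a low value. They report only what shows in the picture. A call takes as long as a camera call.
- robot.search_frame(picture, thing): "xyz" ([x, y, z] in m, in world coordinates, good to about 4 mm: the middle of the surface that is visible of it).
- robot.tip_of(picture, thing): "xyz" ([x, y, z] in m, in world coordinates, good to about 4 mm: a listed point, or the origin of a listed thing).
The state is a dict: "time": time; "q": joint angles; "joint_velocities": joint speeds; "joint_torque": joint torques, N m; "position": TCP position; "tool_rot": TCP orientation; "ft_force": force on the tool from outside, world axes, zero at the start; "moment": the same for the moment, N m; "grip_width": finger opening in m; "grip_force": force on a finger pad.
Only numpy, scipy, OpenCV 4.12 (cv2) and the standard library are available. Lean on these libraries where they do the work, as an engineer would, in place of code of your own. Each camera call takes 0.05 s, during which the arm holds its last target. There are 200 camera calls.

## Working session

There is one attempt and no reset: what is moved stays moved. The work goes in short steps, Python scripts to look and compute and a tool call to move; the robot and the scene stay as the last step left them, time stands still between calls to the robot, and variables do not carry over. Pictures are saved under pics/ and viewed, at most 10 in all, crops included, and the job is handed in when it is done.

Besides the shell and the picture viewer there is one more tool, called after "Request:" in YAML: its name, and indented under it one key for each argument. move_arm: Moves the arm, as the interface text tells. Its arguments: {"type":"object","properties":{"series":{"type":"string"},"jaw":{"type":"number"},"newtons":{"type":"number"}},"required":["series"]}

```bash
mkdir -p pics
python3 - <<'E'
from rig import robot
import cv2,numpy as np
ims=[]
for n in("scene","top"):
    p=robot.camera(n); ims.append(p["img"])
    for t in("pull_a","hinge_a","brush_blank","flap_a"):
        for f in("tip_of","search_frame"):
            try: r=getattr(robot,f)(p,t)
            except Exception as e: print(n,t,f,e); continue
            print(n,t,f,[(np.round(d["xyz"],3).tolist(),round(d["p"],2)) for d in r[:3]])
    cv2.imwrite(f"pics/{n}0.png",p["img"][:,:,::-1])
o=robot.get_obs();print(o["position"],o["tool_rot"],o["time"])
E
```

```text
scene pull_a tip_of [([0.577, -0.288, 0.169], 0.93)]
scene pull_a search_frame [([0.552, -0.296, 0.102], 0.97)]
scene hinge_a tip_of [([0.538, -0.281, 0.047], 0.82)]
scene hinge_a search_frame [([0.541, -0.304, 0.052], 0.82)]
scene brush_blank tip_of [([0.491, -0.277, 0.021], 0.79)]
scene brush_blank search_frame [([0.488, -0.283, 0.036], 0.64)]
scene flap_a tip_of it knows: brush_blank, hinge, pull
scene flap_a search_frame [([0.55, -0.291, 0.106], 0.7), ([0.565, -0.084, 0.102], 0.55)]
top pull_a tip_of [([0.579, -0.284, 0.165], 0.57)]
top pull_a search_frame [([0.554, -0.283, 0.114], 0.86)]
top hinge_a tip_of [([0.542, -0.284, 0.048], 0.78)]
top hinge_a search_frame [([0.541, -0.276, 0.051], 0.9), ([0.558, -0.282, 0.114], 0.45)]
top brush_blank tip_of [([0.495, -0.281, 0.021], 0.95)]
top brush_blank search_frame [([0.49, -0.279, 0.041], 0.59)]
top flap_a tip_of it knows: brush_blank, hinge, pull
top flap_a search_frame [([0.571, -0.077, 0.117], 0.95)]
[0.23399827 0.57954135 0.2445884 ] [1.90719699e-01 9.81644536e-01 3.71473788e-05 1.14452150e-05] 0.8
```

View pics/scene0.png

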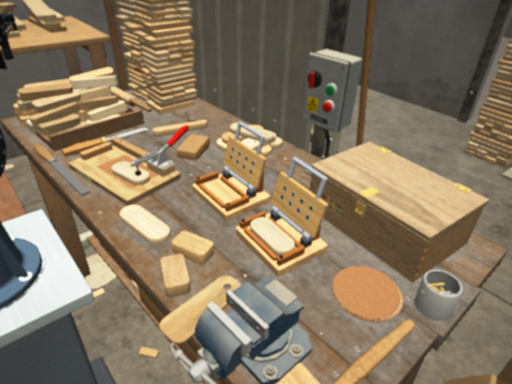

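View pics/top0.png

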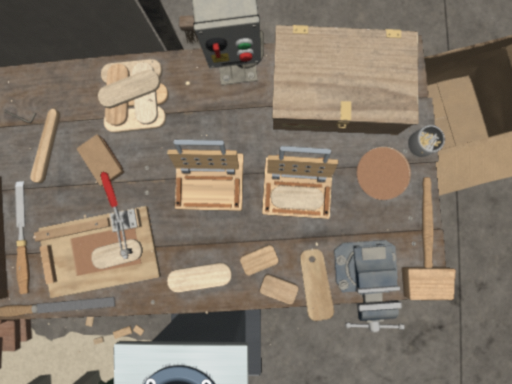

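The scene and top pictures both show the brush back in the right-hand jig, at top pixel (297,195). The left jig, at (209,190), is empty. The loaded jig's yaw is about -4.5°, and a chest stands behind it with its front edge at rows 121 to 132.

```bash
cat > h.py <<'E'
from rig import robot
import numpy as np,cv2
from scipy.spatial.transform import Rotation as R
H=np.array([.540,-.2825,.047]); YAW=np.radians(-4.5)
J=R.from_euler('z',YAW)
TOOL=J*R.from_matrix(np.array([[0,1,0],[1,0,0],[0,0,-1]]).T)  # tool x=jig y, tool y=jig x, z down
def bar(q,L=.128): return H+J.apply([-L*np.cos(q),0,L*np.sin(q)])
def show(poses):
    """poses: list of (world TCP position, Rotation) -> rows in tool axes"""
    o=robot.get_obs(); p0=o["position"]; r0=R.from_quat(o["tool_rot"])
    for p,r in poses:
        print(np.round(r0.inv().apply(p-p0)*1e3,1),np.round((r0.inv()*r).as_rotvec(degrees=True),1))
E
python3 - <<'E'
from h import *
p=robot.camera("top"); M=p["world_to_cam"]; C=-M[:3,:3].T@M[:3,3]
def ray(u,v):
    a=cv2.undistortPoints(np.array([[[u,v]]],float),p["mtx"],np.array(p["distortion"])).ravel()
    return M[:3,:3].T@[a[0],a[1],1]
d=ray(340,132); b=C-d*C[2]/d[2]; print("cam",C,"chest bottom",b)
d=ray(340,122); t=(b[0]-C[0])/d[0]; print("chest top",C+d*t)
P=bar(1.85); print("bar",P)
show([(P+[0,0,.10],TOOL)])
E
```

```text
cam [ 0.4381393  -0.20902371  0.93266769] chest bottom [ 0.648455   -0.38692716  0.        ]
chest top [ 0.648455   -0.36911217  0.0969056 ]
bar [ 0.57516681 -0.28526769  0.17004323]
[-640.2 -674.1  -25.5] [ 0.  -0.  72.5]
```

Request:
move_arm:
  series: "-640 -674 -25 0 0 72.5;-640 -674 -25 0 0 72.5;-640 -674 -25 0 0 72.5;-640 -674 -25 0 0 72.5;-640 -674 -25 0 0 72.5;-640 -674 -25 0 0 72.5;-640 -674 -25 0 0 72.5;-640 -674 -25 0 0 72.5"
  jaw: 0.55
  newtons: 15

```text
time: 1.52
position: [0.3566, 0.2678, 0.2539]
tool_rot: [0.64, 0.768, 0.0, 0.0]
ft_force: [0.3, -0.1, -0.1]
grip_width: 0.0494
grip_force: 0.0
```

```bash
python3 -c "
from h import *
show([(bar(1.85)+[0,0,.10],TOOL)]);print(robot.get_obs()['q'])"
```

```text
[-583.5  115.1  -16.1] [ 0.1 -0.  14.9]
[ 3.92689670e-01  2.73120848e-01  1.85158387e+00 -9.19565040e-05
  1.01593454e+00  2.11296608e-01]
```

Request:
move_arm:
  series: "-583 115 -16 0 0 15;-583 115 -16 0 0 15;-583 115 -16 0 0 15;-583 115 -16 0 0 15;-583 115 -16 0 0 15;-583 115 -16 0 0 15;-583 115 -16 0 0 15;-583 115 -16 0 0 15"

```text
time: 2.18
position: [0.4809, -0.0419, 0.2629]
tool_rot: [0.733, 0.68, 0.0, 0.0]
ft_force: [0.7, 0.4, 0.4]
grip_width: 0.0479
grip_force: 0.0
```

```bash
python3 -c "
from h import *
show([(bar(1.85)+[0,0,.10],TOOL)])"
```

```text
[-235.6  112.4   -7.1] [0.  0.  0.2]
```

Request:
move_arm:
  series: "-236 112 -7 0 0 0;-236 112 -7 0 0 0;-236 112 -7 0 0 0;-236 112 -7 0 0 0;-236 112 -7 0 0 0;-236 112 -7 0 0 0;-236 112 -7 0 0 0;-236 112 -7 0 0 0"

```text
time: 2.85
position: [0.5754, -0.2874, 0.2691]
tool_rot: [0.734, 0.679, -0.0, 0.001]
ft_force: [-0.3, -0.3, 0.3]
grip_width: 0.0479
grip_force: 0.0
```

Run:
```python
from h import *
show([(bar(1.85)+[0,0,.006],TOOL)])
p=robot.camera("scene"); 
for t in("pull_a","hinge_a"): print([(np.round(d["xyz"],3),d["p"]) for d in robot.tip_of(p,t)])
cv2.imwrite("pics/s1.png",cv2.resize(p["img"][90:290,150:400,::-1],None,fx=3,fy=3)[:600])
```

```text
[ 2.3 -0.5 93.1] [ 0.1  0.1 -0. ]
[(array([ 0.578, -0.286,  0.17 ]), 0.86)]
[(array([ 0.538, -0.283,  0.045]), 0.65)]
```

View pics/s1.png

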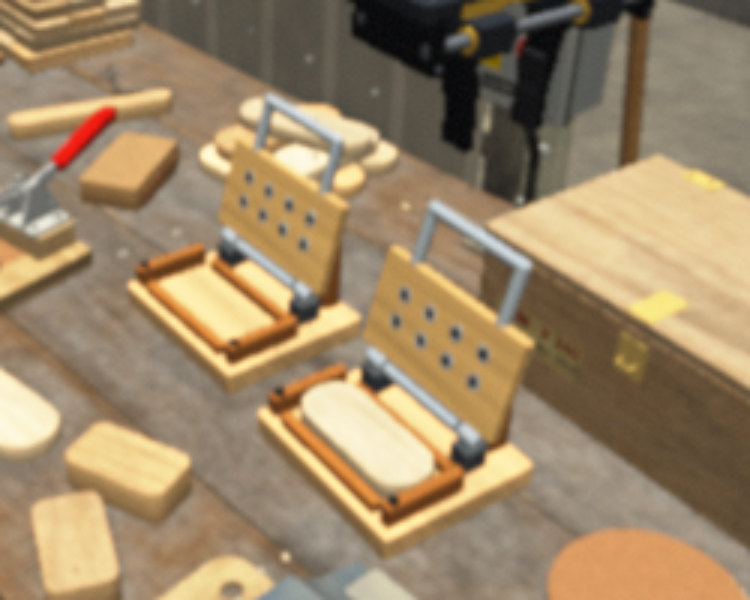

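Run:
```python
from h import *
p=robot.camera("scene"); M=p["world_to_cam"]
o=robot.get_obs(); P=o["position"]; r=R.from_quat(o["tool_rot"])
W=[P+r.apply(v) for v in ([0,.024,.022],[0,-.024,.022],[.024,0,.022],[-.024,0,.022])]+[bar(1.85)+J.apply([0,s,0]) for s in(.045,-.045)]
u=cv2.projectPoints(np.array(W),cv2.Rodrigues(M[:3,:3])[0],M[:3,3],p["mtx"],np.array(p["distortion"]))[0][:,0]
print((u-[150,90])*3)
print("cam",-M[:3,:3].T@M[:3,3])
```

```text
[[507.51912523 120.99392156]
 [450.76237754 139.08656018]
 [454.65833667 115.84970753]
 [505.62276576 144.57524897]
 [429.89915709 207.64143328]
 [519.28409608 266.77578151]]
cam [ 0.0650738  -0.72171908  0.57036069]
```

Request:
move_arm:
  series: "2 1 25 0 0 0;2 1 50 0 0 0;2 1 70 0 0 0;2 1 85 0 0 0;2 1 93 0 0 0;2 1 93 0 0 0"

```text
time: 3.55
position: [0.5743, -0.2791, 0.1748]
tool_rot: [0.732, 0.681, -0.0, -0.002]
ft_force: [-0.3, 0.7, 0.0]
grip_width: 0.0478
grip_force: 0.0
```

Request:
move_arm:
  series: "0 0 0 0 0 0;0 0 0 0 0 0;0 0 0 0 0 0;0 0 0 0 0 0;0 0 0 0 0 0;0 0 0 0 0 0;0 0 0 0 0 0;0 0 0 0 0 0"
  jaw: 0
  newtons: 12

```text
time: 4.22
position: [0.5759, -0.2817, 0.1769]
tool_rot: [0.733, 0.68, 0.0, 0.0]
ft_force: [0.8, 0.0, 1.6]
grip_width: 0.0092
grip_force: 12.0
```

Run:
```python
from h import *
o=robot.get_obs(); print(o["grip_width"],o["grip_force"],o["ft_force"],o["position"])
p=robot.camera("scene")
print([(np.round(d["xyz"],3),d["p"]) for d in robot.tip_of(p,"pull_a")])
cv2.imwrite("pics/s2.png",cv2.resize(p["img"][90:250,220:400,::-1],None,fx=3,fy=3))
```

```text
0.009198806729179542 11.99999749660492 [0.76559605 0.00914619 1.61993775] [ 0.57590536 -0.28166449  0.17685972]
[]
```

View pics/s2.png

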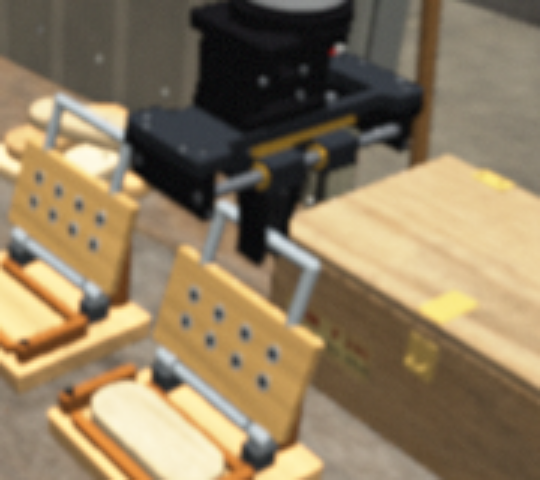

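Grasped: the fingers hold the middle of the bar. Next, work out the arc rows.

Run:
```python
import numpy as np
q0=1.85
for c in range(5):
    print("; ".join("0 %.0f %.0f 0 0 0"%(-128*(np.cos(q)-np.cos(q0)),-128*(np.sin(q)-np.sin(q0))) for q in q0-.0463*np.arange(1,9)))
    q0-=.0463*8; print(round(q0,3))
```

```text
0 -6 -2 0 0 0; 0 -12 -3 0 0 0; 0 -17 -4 0 0 0; 0 -23 -4 0 0 0; 0 -29 -5 0 0 0; 0 -35 -5 0 0 0; 0 -41 -5 0 0 0; 0 -47 -4 0 0 0
1.48
0 -6 1 0 0 0; 0 -12 2 0 0 0; 0 -18 3 0 0 0; 0 -23 4 0 0 0; 0 -29 6 0 0 0; 0 -35 8 0 0 0; 0 -40 10 0 0 0; 0 -45 13 0 0 0
1.109
0 -5 3 0 0 0; 0 -10 6 0 0 0; 0 -15 9 0 0 0; 0 -20 12 0 0 0; 0 -25 16 0 0 0; 0 -29 20 0 0 0; 0 -34 24 0 0 0; 0 -38 28 0 0 0
0.739
0 -4 4 0 0 0; 0 -8 9 0 0 0; 0 -11 14 0 0 0; 0 -14 19 0 0 0; 0 -17 24 0 0 0; 0 -20 29 0 0 0; 0 -23 35 0 0 0; 0 -25 40 0 0 0
0.368
0 -2 6 0 0 0; 0 -4 11 0 0 0; 0 -5 17 0 0 0; 0 -6 23 0 0 0; 0 -7 29 0 0 0; 0 -8 35 0 0 0; 0 -8 40 0 0 0; 0 -9 46 0 0 0
-0.002
```

Request:
move_arm:
  series: "0 -6 -2 0 0 0; 0 -12 -3 0 0 0; 0 -17 -4 0 0 0; 0 -23 -4 0 0 0; 0 -29 -5 0 0 0; 0 -35 -5 0 0 0; 0 -41 -5 0 0 0; 0 -47 -4 0 0 0"

```text
time: 4.98
position: [0.5279, -0.2779, 0.1807]
tool_rot: [0.733, 0.68, -0.0, -0.0]
ft_force: [0.8, 0.1, 4.1]
grip_width: 0.0094
grip_force: 12.0
```

Request:
move_arm:
  series: "0 -6 1 0 0 0; 0 -12 2 0 0 0; 0 -18 3 0 0 0; 0 -23 4 0 0 0; 0 -29 6 0 0 0; 0 -35 8 0 0 0; 0 -40 10 0 0 0; 0 -45 13 0 0 0"

```text
time: 5.65
position: [0.483, -0.2743, 0.1673]
tool_rot: [0.733, 0.68, -0.0, -0.001]
ft_force: [-1.1, 0.5, 2.6]
grip_width: 0.0095
grip_force: 12.0
```

Run:
```python
from h import *
o=robot.get_obs(); print(o["grip_width"],o["grip_force"],o["ft_force"],o["position"],bar(1.109))
p=robot.camera("scene")
cv2.imwrite("pics/s3.png",cv2.resize(p["img"][90:270,200:400,::-1],None,fx=3,fy=3))
```

```text
0.009530664856974297 12.001139223575592 [-1.0528927   0.48917303  2.61603333] [ 0.48297847 -0.27433956  0.16725427] [ 0.48314451 -0.27802538  0.16159246]
```

View pics/s3.png

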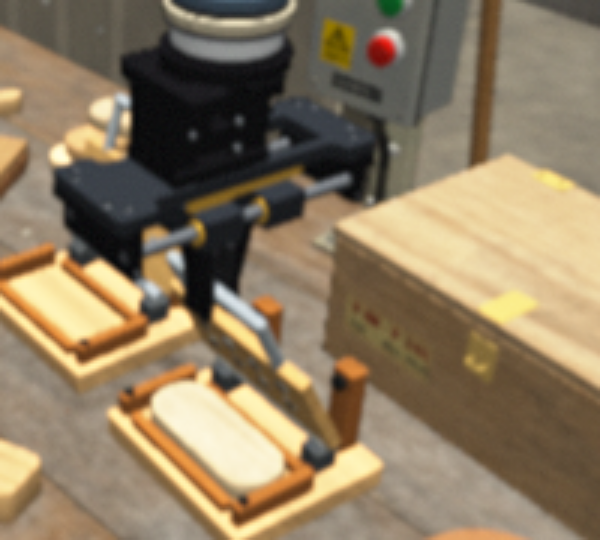

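The plate is past upright and follows the hand, and the brush back hasn't moved. I'll carry on along the arc.

Request:
move_arm:
  series: "0 -5 3 0 0 0; 0 -10 6 0 0 0; 0 -15 9 0 0 0; 0 -20 12 0 0 0; 0 -25 16 0 0 0; 0 -29 20 0 0 0; 0 -34 24 0 0 0; 0 -38 28 0 0 0"

```text
time: 6.37
position: [0.4459, -0.2716, 0.1388]
tool_rot: [0.733, 0.68, 0.0, 0.0]
ft_force: [4.0, 3.3, -3.7]
grip_width: 0.0096
grip_force: 12.0
```

Request:
move_arm:
  series: "0 -4 4 0 0 0; 0 -8 9 0 0 0; 0 -11 14 0 0 0; 0 -14 19 0 0 0; 0 -17 24 0 0 0; 0 -20 29 0 0 0; 0 -23 35 0 0 0; 0 -25 40 0 0 0"

```text
time: 7.03
position: [0.4216, -0.2697, 0.099]
tool_rot: [0.733, 0.68, 0.001, 0.001]
ft_force: [6.9, 4.0, -2.6]
grip_width: 0.0092
grip_force: 12.0
```

Run:
```python
from h import *
o=robot.get_obs(); print(o["grip_width"],o["grip_force"],o["ft_force"],o["position"],bar(.368))
p=robot.camera("scene")
cv2.imwrite("pics/s4.png",cv2.resize(p["img"][90:270,200:400,::-1],None,fx=3,fy=3))
show([(bar(0)+[0,.0036,.0065],TOOL)])
```

```text
0.009227894426620222 11.998251378536224 [ 6.91724887  4.01105003 -2.5696344 ] [ 0.42157529 -0.26974716  0.09899377] [ 0.42093793 -0.27312961  0.09304801]
[ 0.2 -9.  44.8] [ 0.1 -0.   0.2]
```

View pics/s4.png

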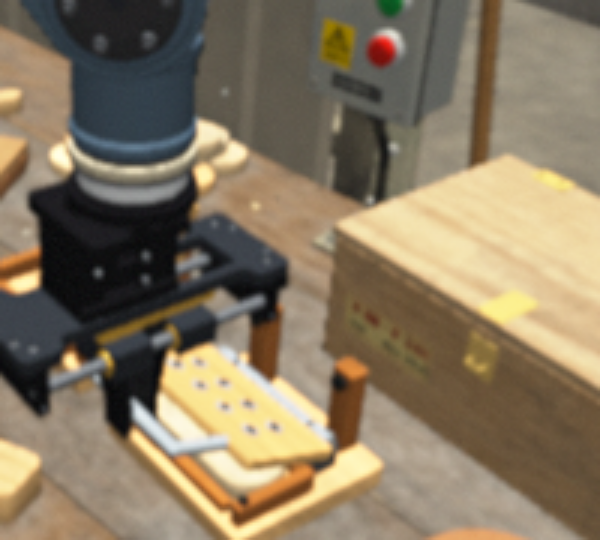

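Request:
move_arm:
  series: "0 -1 6 0 0 0; 0 -2 11 0 0 0; 0 -4 17 0 0 0; 0 -5 23 0 0 0; 0 -6 28 0 0 0; 0 -7 33 0 0 0; 0 -7 37 0 0 0; 0 -7 40 0 0 0"

```text
time: 7.75
position: [0.4143, -0.2692, 0.0588]
tool_rot: [0.733, 0.68, 0.0, 0.0]
ft_force: [4.1, 5.5, -0.5]
grip_width: 0.0097
grip_force: 12.0
```

Request:
move_arm:
  series: "0 0 1 0 0 0; 0 0 2 0 0 0; 0 0 3 0 0 0; 0 0 4 0 0 0; 0 0 4 0 0 0"

```text
time: 8.17
position: [0.4143, -0.2696, 0.0567]
tool_rot: [0.733, 0.68, -0.0, 0.001]
ft_force: [0.8, 5.5, 12.8]
grip_width: 0.0095
grip_force: 12.0
```

Run:
```python
from h import *
p=robot.camera("scene"); o=robot.get_obs(); print(o["ft_force"],o["moment"],o["position"])
for t in("pull_a","flap_a"): print([(np.round(d["xyz"],3),d["p"]) for d in robot.search_frame(p,t)])
cv2.imwrite("pics/s5.png",cv2.resize(p["img"][140:270,200:350,::-1],None,fx=4,fy=4))
```

```text
[ 1.48000229  4.33313095 13.99912983] [ 0.7163364  -0.2189785   0.01343084] [ 0.41430737 -0.26963623  0.05671471]
[(array([ 0.49 , -0.306,  0.054]), 0.68), (array([ 0.492, -0.322,  0.051]), 0.52)]
[(array([ 0.489, -0.305,  0.054]), 0.81), (array([ 0.578, -0.143,  0.126]), 0.55)]
```

View pics/s5.png

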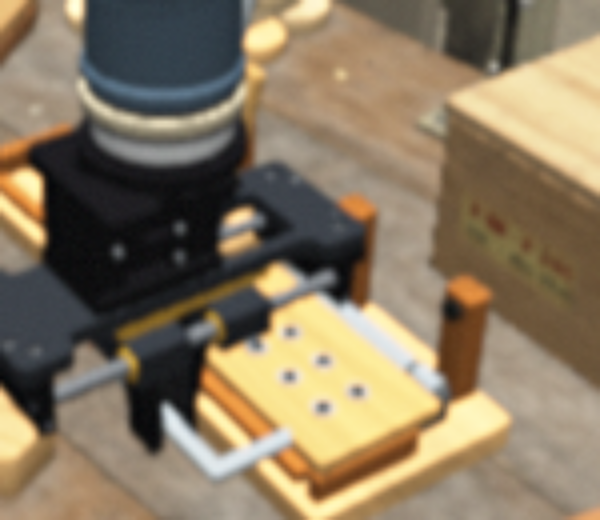

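The plate lies level on the stops and the stop reaction shows in the force reading. I'll open the fingers part way, since there is only 37 mm clear, and lift straight up.

Request:
move_arm:
  series: "0 0 -2 0 0 0;0 0 -2 0 0 0;0 0 -2 0 0 0;0 0 -2 0 0 0;0 0 -2 0 0 0;0 0 -2 0 0 0"
  jaw: 0.32

```text
time: 8.82
position: [0.4138, -0.2695, 0.0572]
tool_rot: [0.733, 0.68, -0.0, -0.0]
ft_force: [1.0, 0.1, -0.2]
grip_width: 0.0271
grip_force: 0.0
```

Request:
move_arm:
  series: "0 0 -5 0 0 0;0 0 -12 0 0 0;0 0 -22 0 0 0;0 0 -40 0 0 0;0 0 -70 0 0 0;0 0 -100 0 0 0;0 0 -130 0 0 0;0 0 -160 0 0 0"

```text
time: 9.48
position: [0.4138, -0.269, 0.22]
tool_rot: [0.733, 0.68, -0.0, 0.0]
ft_force: [0.9, 0.3, -0.6]
grip_width: 0.0278
grip_force: 0.0
```

Run:
```python
from h import *
o=robot.get_obs(); print(o["ft_force"],o["position"],o["grip_width"])
for n in("scene","top"):
    p=robot.camera(n)
    print([(np.round(d["xyz"],3),d["p"]) for d in robot.tip_of(p,"pull_a")])
    if n=="scene": cv2.imwrite("pics/s6.png",cv2.resize(p["img"][110:280,170:370,::-1],None,fx=3,fy=3))
```

```text
[ 0.94572689  0.26966592 -0.62122312] [ 0.41377549 -0.26899467  0.21997743] 0.02783852715745714
[(array([ 0.415, -0.274,  0.052]), 0.88)]
[]
```

View pics/s6.png

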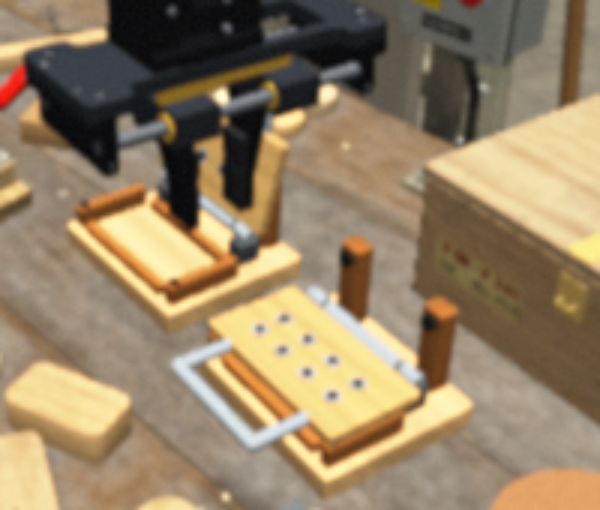

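The loaded jig's plate lies flat with the pull at the front, the other jig's plate is still tipped back, and the hand is clear.

```bash
python3 -c "
from rig import robot
print(robot.hand_in())"
```

```text
the job is handed in; nothing more can be done
None
```

I swung over the loaded jig's drill plate and lowered it gently onto its stops, left the empty jig's plate open, released and backed clear, and handed in; the judge returned no verdict, and the brush back, hidden under the closed plate, could not be checked by camera at the end.

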